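Bring the orange coils round on the parts carousel

TASK

Turn the round parts carousel on the assembly bench (its rim has upright red posts to push) until the bin of orange coils stands squarely at the white pointer at the front of the stand, and leave it there. Do not disturb the roll of tape and the heat sink lying beside the carousel.

Things in the scene. Friction and masses are not known exactly. Their poses are not given: they have to be found in the camera images.
- stand: Fixed black foot of the carousel; origin at bench height on the turning axis. Its -x axis is the front (towards the robot): a black tongue with a white pointer ends there, 220 mm from the axis, 12 mm high. On it turns a white disc, radius 135 mm, top 45 mm above the bench, either way, no stops; it stays where left (friction 0.2 N m). 4 dark bins with fixed parts stand on it, 90 degrees apart.
- orange_bin (a point): Centre of the mouth of the bin with 4 orange coils, 68 mm from the axis, 73 mm above the bench; turns with the disc. All bins: 60 mm radially x 70 mm; they and their parts end below 78 mm. 4 red posts to push, diameter 14 mm, tops 105 mm above the bench, stand on the disc 115 mm from the axis, midway between bins: 45 and 135 degrees to either side of this bin.
- tape_roll: Bystander: loose tan roll of tape lying flat, 100 mm outside diameter, 76 mm hole, 24 mm high; origin at the centre of its underside. To be left alone.
- heat_sink: Bystander: loose aluminium finned heat sink, 60 x 50 x 36 mm, lying fins up; origin at the centre of its underside. To be left alone.

How it is judged:
By the outcome, as a careful person would: the job done as asked, in the order asked, and still so for the second after the job is handed in, with the robot touching nothing.
It also fails if it takes over 38 s, if anything falls off the work surface, if the arm or the gripper's body presses on something with over 40 N, if the wrist force passes 120 N, or if a joint passes its speed limit or range.

ROBOT

A 6-joint arm with a two-finger parallel gripper is mounted at the origin on the work surface. World frame = base frame: x ahead of the robot, y to its left, z up, the work surface at z = 0. Lengths are in m, angles in rad, forces in N, time in s.
With the tool pointing down it reaches from about 0.4 to 0.825 m from the base axis. Payload 7 kg.
Tool frame: the origin (TCP) lies at the very end of the fingers, on their centre line; the grasp point (between the pads) lies 19 mm behind it; z points along the fingers, y is the line along which they close (so a half turn about z gives the same grasp; the last joint's range is limited). The gripper opens to 88 mm and grips with 3 to 60 N. Pads are 19 mm wide; open, the fingers measure 130 mm over their backs; the gripper's body (78 mm by 193 mm) begins 47 mm behind the grasp point.
Start: joints at [1.62, 0.359, 0.012, 0, -1.224, -0.288], TCP at [0.16, 0.656, 0.227] pointing down, gripper open.
Joint ranges: [-3.07, 3.07], [-1.43, 2.12], [-1.02, 1.25], [-3.03, 1.67], [-3.05, -0], [-3.03, 3.03]. Speed limits (rad/s): [2.39, 2.39, 3.01, 3.14, 3.14, 3.14].

INTERFACE

Orientations are given as [roll, pitch, yaw] about the fixed x, y, z axes, in that order (R = Rz(yaw) Ry(pitch) Rx(roll)).
In Python, from station import arm gives the robot as it stands. The module is installed in compiled form; this text tells all that it offers.
- The arm moves only by the shell command python3 -m crank 'ROWS' [FORCE]. ROWS is JSON, a list of rows, each an object of numbers: "dx", "dy", "dz": the shift along the world's x, y, z in m; "twist": the turn about the world's z in degrees; "grip": the opening, from -1 (shut) to 1 (fully open). A call has exactly 5 rows; each row is the pose to reach, as a shift and turn from the pose commanded when the call began; what a row does not reach only later rows make up. A row lasts 1/12 s, in which the tool goes at most 41.7 mm and 7.16 degrees, less where a joint would pass 70% of its speed; a pose out of reach is approached as far as the arm can. A call with a gripper value outside its range is refused whole. The fingers move at their own pace and stop on an object; FORCE is the grip in N (left out, the last holds). Time passes only in rows, so rows that repeat a pose let the fingers close, or fill a call up. It gives the time, the measured TCP pose, the force, the opening and the grip force at its end, in the units of the state.
- arm.get_state(): the state, without advancing time (a new reading comes with each control period).
- arm.grab_frame(name): name is "scene" or "top" or "wrist"; returns the picture (420x560x3 uint8, red, green, blue); there is no depth.
- arm.get_calibration(name): a dict with "fx", "fy", "cx", "cy" (pixels), "cam_to_world" (4x4, takes a point from camera to world coordinates); the wrist camera has in their place "tool_from_camera" (4x4, takes a point from camera to tool coordinates, whose origin is the TCP and whose axes are the flange's). Camera axes: x right, y down, z forward; pixel columns grow to the right and rows downward; lengths in m; the calibration is good to about 2 mm. A picture is of the moment at which its call begins: read the wrist's pose just before it. get_calibration takes no time and is no camera call.
- arm.job_done(): hands the job in; it is judged then, once.
The state is a dict: "t": time; "q": joint angles; "qd": joint speeds; "joint_efforts": joint torques, N m; "eef_pos": TCP position; "ee_rot": TCP orientation; "force": force on the tool from outside, world axes, zero at the start; "moment": the same for the moment, N m; "width": finger opening in m; "gripper_force": force on a finger pad.
Only numpy, scipy, OpenCV 4.12 (cv2) and the standard library are available. Lean on these libraries where they do the work, as an engineer would, in place of code of your own. Each camera call takes 0.05 s, during which the arm holds its last target. There are 200 camera calls.

## Working session

There is one attempt and no reset: what is moved stays moved. The work goes in short steps, Python scripts to look and compute and a shell command to move; the robot and the scene stay as the last step left them, time stands still between calls to the robot, and variables do not carry over. Pictures are saved under pics/ and viewed, at most 10 in all, crops included, and the job is handed in when it is done.

```bash
mkdir -p pics; python3 - <<'E'
from station import arm
import cv2,numpy as np
for n in("top","scene"):
    f=arm.grab_frame(n); cv2.imwrite(f"pics/{n}0.png",f[:,:,::-1])
    c=arm.get_calibration(n); print(n,c["fx"],c["cx"],c["cy"],np.round(c["cam_to_world"],3).tolist())
s=arm.get_state();print(s["t"],s["eef_pos"],s["ee_rot"],s["width"])
E
```

```text
top 452.31741714682335 275.01223118584295 206.8495561486949 [[0.001, -0.99, 0.141, 0.459], [-1.0, -0.003, -0.016, 0.055], [0.017, -0.141, -0.99, 0.944], [0.0, 0.0, 0.0, 1.0]]
scene 431.94629589310796 278.1605436403116 202.82946061914012 [[0.839, 0.474, -0.267, 0.879], [0.544, -0.724, 0.425, -0.398], [0.009, -0.502, -0.865, 0.977], [0.0, 0.0, 0.0, 1.0]]
0.1 [0.15960767 0.6554204  0.22571936] [ 3.14010618e+00 -1.61975687e-04 -2.38882459e-01] 0.08733642046638908
```

View pics/top0.png

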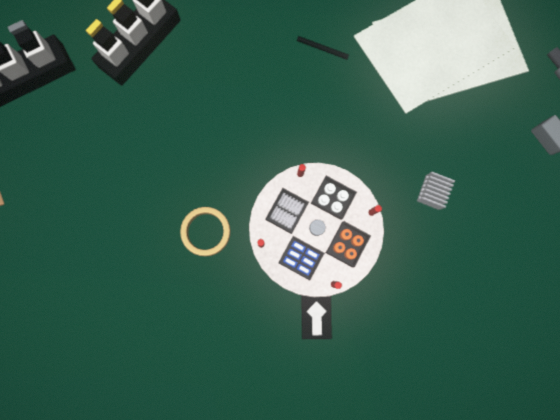

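View pics/scene0.png

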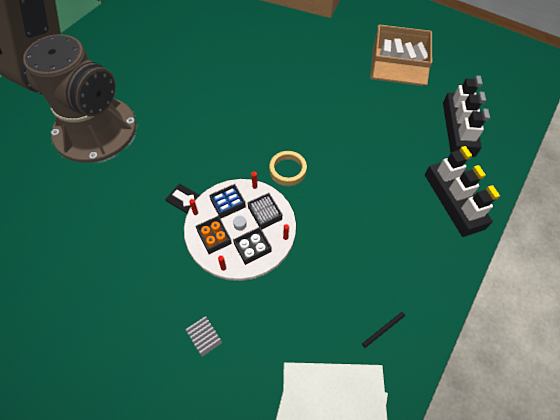

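The top view shows the disc around (317,228), the orange bin at (348,243), the pointer at (317,318), tape at (205,231) and the heat sink at (437,190). The bin must turn about 60° clockwise. Next I measure it.

```bash
cat > h.py <<'E'
from station import arm
import cv2,numpy as np
def ray(n,uv,z):
    c=arm.get_calibration(n);T=np.array(c["cam_to_world"])
    d=T[:3,:3]@np.array([(uv[0]-c["cx"])/c["fx"],(uv[1]-c["cy"])/c["fy"],1]);o=T[:3,3]
    return (o+d*(z-o[2])/d[2])[:2]
def blobs(m,a):
    n,_,st,ce=cv2.connectedComponentsWithStats(m.astype(np.uint8))
    return [(st[i],ce[i]) for i in range(1,n) if st[i][4]>=a]
def measure(n):
    f=arm.grab_frame(n);h=cv2.cvtColor(f,cv2.COLOR_RGB2HSV);H,S,V=[h[...,i].astype(int) for i in range(3)]
    org=(H>=6)&(H<=14)&(S>150)&(V>150); red=((H<5)|(H>174))&(S>150)&(V>90)
    O=np.array([ray(n,c,.073) for s,c in blobs(org,8)])
    out={"or":O,"red":[(c.round(1),ray(n,c,.085).round(4)) for s,c in blobs(red,6)]}
    w=((S<60)&(V>120)).astype(np.uint8)
    cs=sorted(cv2.findContours(w,cv2.RETR_EXTERNAL,cv2.CHAIN_APPROX_NONE)[0],key=cv2.contourArea)[-6:]
    out["white"]=[(cv2.contourArea(c),np.round(c.reshape(-1,2).mean(0))) for c in cs]
    for c in cs:
        P=np.array([ray(n,p,.045) for p in cv2.convexHull(c)[:,0]],np.float32)
        (cc,r)=cv2.minEnclosingCircle(P); 
        if .12<r<.15: out["disc"]=(cc,r); 
        q=c.reshape(-1,2).mean(0)
    return f,out
E
python3 - <<'E'
from h import *
for n in("top","scene"):
    f,o=measure(n)
    for k,v in o.items(): print(n,k,v)
    ctr=np.array(o["disc"][0]) if "disc" in o else None
    if ctr is not None: d=o["or"].mean(0)-ctr; print("bin",np.linalg.norm(d),np.degrees(np.arctan2(d[1],d[0])))
print("pointer",ray("top",(317,318),.012), "sink",ray("top",(437,190),.03))
E
```

```text
top or [[ 0.5189125  -0.11906629]
 [ 0.49539908 -0.10482348]]
top red [(array([301.7, 167.5]), array([ 0.6591, -0.0114])), (array([377.6, 208.5]), array([ 0.5792, -0.1569])), (array([260.5, 242.5]), array([0.5133, 0.0679])), (array([337.4, 284.8]), array([ 0.4344, -0.0767]))]
top white [(220.0, array([128.,  28.])), (278.0, array([554., 131.])), (348.5, array([316., 319.])), (796.5, array([438., 191.])), (12902.0, array([444.,  49.])), (14031.0, array([318., 226.]))]
top disc ((0.5451574921607971, -0.04237353801727295), 0.13595642149448395)
bin 0.07927358992628844 -118.64453082553548
scene or [[ 0.51162117 -0.08764879]
 [ 0.49731899 -0.11219494]
 [ 0.5368709  -0.10559799]
 [ 0.52196577 -0.12589642]]
scene red [(array([254. , 178.9]), array([0.5172, 0.0651])), (array([193.2, 206.4]), array([ 0.4408, -0.0779])), (array([285.6, 231.5]), array([ 0.6598, -0.0141])), (array([221.4, 262.3]), array([ 0.5819, -0.1553]))]
scene white [(512.5, array([465., 114.])), (584.0, array([403.,  49.])), (929.0, array([464., 190.])), (5712.5, array([332., 392.])), (8629.5, array([238., 226.])), (21469.5, array([519., 287.]))]
scene disc ((0.5488967299461365, -0.0445425882935524), 0.1374233514070511)
bin 0.0709001708796317 -116.78662785292308
pointer [ 0.36631174 -0.04553545] sink [ 0.6257609  -0.29480995]
```

```bash
python3 -m crank '[{"dx":0.019,"dy":-0.036,"twist":-4,"grip":1},{"dx":0.038,"dy":-0.072,"twist":-9,"grip":1},{"dx":0.057,"dy":-0.108,"twist":-14,"grip":1},{"dx":0.076,"dy":-0.144,"twist":-19,"grip":1},{"dx":0.095,"dy":-0.18,"twist":-24,"grip":1}]' 15
python3 -m crank '[{"dx":0.019,"dy":-0.036,"twist":-4,"grip":1},{"dx":0.038,"dy":-0.072,"twist":-9,"grip":1},{"dx":0.057,"dy":-0.108,"twist":-14,"grip":1},{"dx":0.076,"dy":-0.144,"twist":-19,"grip":1},{"dx":0.095,"dy":-0.18,"twist":-24,"grip":1}]'
python3 -m crank '[{"dx":0.019,"dy":-0.036,"twist":-4,"grip":1},{"dx":0.038,"dy":-0.072,"twist":-8,"grip":1},{"dx":0.057,"dy":-0.108,"twist":-10,"grip":1},{"dx":0.076,"dy":-0.144,"twist":-12,"grip":1},{"dx":0.095,"dy":-0.18,"twist":-12,"grip":1}]'
```

```text
invalid input at $[0]: expected keys dx, dy, dz, twist, grip
invalid input at $[0]: expected keys dx, dy, dz, twist, grip
invalid input at $[0]: expected keys dx, dy, dz, twist, grip
```

```bash
python3 -m crank '[{"dx":0.019,"dy":-0.036,"dz":0,"twist":-4,"grip":1},{"dx":0.038,"dy":-0.072,"dz":0,"twist":-9,"grip":1},{"dx":0.057,"dy":-0.108,"dz":0,"twist":-14,"grip":1},{"dx":0.076,"dy":-0.144,"dz":0,"twist":-19,"grip":1},{"dx":0.095,"dy":-0.18,"dz":0,"twist":-24,"grip":1}]' 15
python3 -m crank '[{"dx":0.019,"dy":-0.036,"dz":0,"twist":-4,"grip":1},{"dx":0.038,"dy":-0.072,"dz":0,"twist":-9,"grip":1},{"dx":0.057,"dy":-0.108,"dz":0,"twist":-14,"grip":1},{"dx":0.076,"dy":-0.144,"dz":0,"twist":-19,"grip":1},{"dx":0.095,"dy":-0.18,"dz":0,"twist":-24,"grip":1}]'
python3 -m crank '[{"dx":0.019,"dy":-0.036,"dz":0,"twist":-4,"grip":1},{"dx":0.038,"dy":-0.072,"dz":0,"twist":-8,"grip":1},{"dx":0.057,"dy":-0.108,"dz":0,"twist":-10,"grip":1},{"dx":0.076,"dy":-0.144,"dz":0,"twist":-12,"grip":1},{"dx":0.095,"dy":-0.18,"dz":0,"twist":-12,"grip":1}]'
```

```text
t: 0.62
eef_pos: [0.2551, 0.4739, 0.2263]
ee_rot: [3.141, -0.0, -0.662]
force: [1.3, 0.0, -0.2]
width: 0.088
gripper_force: 0.0
t: 1.03
eef_pos: [0.35, 0.2939, 0.2268]
ee_rot: [-3.141, 0.0, -1.08]
force: [1.3, 0.6, -1.0]
width: 0.0876
gripper_force: 0.0
t: 1.45
eef_pos: [0.4451, 0.1139, 0.2269]
ee_rot: [-3.141, 0.0, -1.288]
force: [0.8, 1.0, -0.4]
width: 0.0875
gripper_force: 0.0
```

```bash
python3 -m crank '[{"dx":0.018,"dy":-0.036,"dz":0,"twist":0,"grip":1},{"dx":0.036,"dy":-0.072,"dz":0,"twist":0,"grip":1},{"dx":0.054,"dy":-0.108,"dz":0,"twist":0,"grip":1},{"dx":0.072,"dy":-0.144,"dz":0,"twist":0,"grip":1},{"dx":0.09,"dy":-0.18,"dz":0,"twist":0,"grip":1}]'
python3 -m crank '[{"dx":0.018,"dy":-0.036,"dz":0,"twist":0,"grip":1},{"dx":0.036,"dy":-0.072,"dz":0,"twist":0,"grip":1},{"dx":0.045,"dy":-0.089,"dz":-0.02,"twist":0,"grip":1},{"dx":0.045,"dy":-0.089,"dz":-0.04,"twist":0,"grip":1},{"dx":0.045,"dy":-0.089,"dz":-0.06,"twist":0,"grip":1}]'
python3 - <<'E'
from h import *
s=arm.get_state()
f=arm.grab_frame("wrist");cv2.imwrite("pics/w1.png",f[:,:,::-1]);c=arm.get_calibration("wrist")
print(s["eef_pos"],s["q"])
# expected post pixel
from scipy.spatial.transform import Rotation as R
T=np.eye(4);T[:3,:3]=R.from_euler("xyz",s["ee_rot"]).as_matrix();T[:3,3]=s["eef_pos"]
W=T@np.array(c["tool_from_camera"])
p=np.linalg.inv(W)@np.array([.580,-.155,.105,1]);print("expected px",c["fx"]*p[0]/p[2]+c["cx"],c["fy"]*p[1]/p[2]+c["cy"])
h=cv2.cvtColor(f,cv2.COLOR_RGB2HSV);H,S,V=[h[...,i] for i in range(3)]
for st,ce in blobs(((H<5)|(H>174))&(S>150)&(V>60),60):
    d=W[:3,:3]@np.array([(ce[0]-c["cx"])/c["fx"],(ce[1]-c["cy"])/c["fy"],1]);o=W[:3,3]
    print(st,ce,[(o+d*(z-o[2])/d[2]).round(4) for z in(.075,.105)])
E
```

```text
t: 1.87
eef_pos: [0.5351, -0.0663, 0.2267]
ee_rot: [-3.141, 0.0, -1.286]
force: [1.2, 2.1, -0.3]
width: 0.0876
gripper_force: 0.0
t: 2.28
eef_pos: [0.5798, -0.1549, 0.1652]
ee_rot: [3.141, 0.0, -1.289]
force: [0.9, 0.5, 0.1]
width: 0.0876
gripper_force: 0.0
[ 0.57982561 -0.15485316  0.16520841] [ 6.42592846e-02  2.83254308e-01 -2.43737104e-01 -1.00680603e-04
 -1.04418099e+00  2.17739039e-01]
expected px 280.2340122105032 229.46034855021242
[271 202  18  38 546] [279.25641026 221.36813187] [array([ 0.5794, -0.1504,  0.075 ]), array([ 0.5822, -0.1604,  0.105 ])]
```

View pics/w1.png

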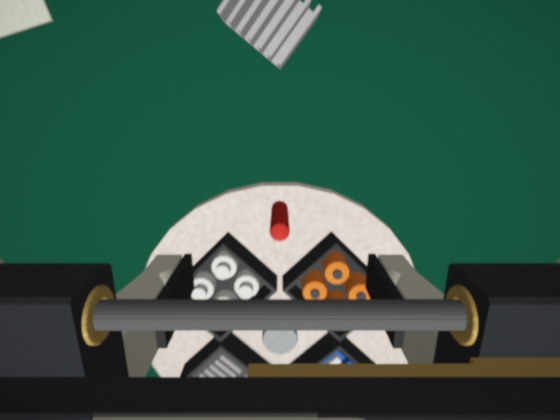

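The wrist view confirms the post: its top is at (280,232) against an expected (280,229). It lies between the fingers, with bins on either side, so I descend and close.

```bash
python3 -m crank '[{"dx":0,"dy":0,"dz":-0.025,"twist":0,"grip":1},{"dx":0,"dy":0,"dz":-0.05,"twist":0,"grip":1},{"dx":0,"dy":0,"dz":-0.07,"twist":0,"grip":0.3},{"dx":0,"dy":0,"dz":-0.079,"twist":0,"grip":-0.2},{"dx":0,"dy":0,"dz":-0.079,"twist":0,"grip":-1}]' 15
python3 -m crank '[{"dx":0,"dy":0,"dz":0,"twist":0,"grip":-1},{"dx":0,"dy":0,"dz":0,"twist":0,"grip":-1},{"dx":0,"dy":0,"dz":0,"twist":0,"grip":-1},{"dx":0,"dy":0,"dz":0,"twist":0,"grip":-1},{"dx":0,"dy":0,"dz":0,"twist":0,"grip":-1}]'
python3 - <<'E'
import numpy as np
C=np.array([.548,-.045]);P=np.array([.580,-.155]);d=P-C;a0=np.degrees(np.arctan2(d[1],d[0]));print(np.linalg.norm(d),a0)
for k in range(3):
  b=a0-25*k
  for i in range(1,6):
    f=lambda a:.115*np.array([np.cos(np.radians(a)),np.sin(np.radians(a))])
    print(k,i,-5*i,(f(b-5*i)-f(b)).round(4))
E
```

```text
t: 2.75
eef_pos: [0.5784, -0.153, 0.0858]
ee_rot: [3.138, 0.001, -1.286]
force: [-0.1, -0.9, 0.0]
width: 0.0731
gripper_force: 0.0
t: 3.17
eef_pos: [0.5802, -0.1531, 0.0885]
ee_rot: [-3.14, -0.0, -1.286]
force: [-0.8, 0.1, 1.1]
width: 0.0399
gripper_force: 0.0
0.11456002793295747 -73.77980630439725
0 1 -5 [-0.0097 -0.0024]
0 2 -10 [-0.0197 -0.0039]
0 3 -15 [-0.0297 -0.0046]
0 4 -20 [-0.0397 -0.0043]
0 5 -25 [-0.0497 -0.0032]
1 1 -5 [-0.0098  0.002 ]
1 2 -10 [-0.0195  0.0048]
1 3 -15 [-0.0288  0.0084]
1 4 -20 [-0.0378  0.0129]
1 5 -25 [-0.0464  0.0181]
2 1 -5 [-0.0081  0.0059]
2 2 -10 [-0.0156  0.0126]
2 3 -15 [-0.0226  0.0198]
2 4 -20 [-0.0288  0.0276]
2 5 -25 [-0.0344  0.036 ]
```

```bash
python3 -m crank '[{"dx":0,"dy":0,"dz":0,"twist":0,"grip":-1},{"dx":0,"dy":0,"dz":0,"twist":0,"grip":-1},{"dx":0,"dy":0,"dz":0,"twist":0,"grip":-1},{"dx":0,"dy":0,"dz":0,"twist":0,"grip":-1},{"dx":0,"dy":0,"dz":0,"twist":0,"grip":-1}]'
python3 -m crank '[{"dx":0,"dy":0,"dz":0,"twist":0,"grip":-1},{"dx":0,"dy":0,"dz":0,"twist":0,"grip":-1},{"dx":0,"dy":0,"dz":0,"twist":0,"grip":-1},{"dx":0,"dy":0,"dz":0,"twist":0,"grip":-1},{"dx":0,"dy":0,"dz":0,"twist":0,"grip":-1}]'
```

```text
t: 3.58
eef_pos: [0.5797, -0.1532, 0.0876]
ee_rot: [3.142, -0.0, -1.286]
force: [0.6, 0.2, 1.2]
width: 0.0134
gripper_force: 15.0
t: 4.0
eef_pos: [0.5797, -0.1532, 0.0876]
ee_rot: [-3.142, -0.0, -1.286]
force: [-0.7, 0.6, 1.2]
width: 0.0134
gripper_force: 15.0
```

```bash
python3 -m crank '[{"dx":-0.0097,"dy":-0.0024,"dz":0,"twist":-5,"grip":-1},{"dx":-0.0197,"dy":-0.0039,"dz":0,"twist":-10,"grip":-1},{"dx":-0.0297,"dy":-0.0046,"dz":0,"twist":-15,"grip":-1},{"dx":-0.0397,"dy":-0.0043,"dz":0,"twist":-20,"grip":-1},{"dx":-0.0497,"dy":-0.0032,"dz":0,"twist":-25,"grip":-1}]'
python3 -m crank '[{"dx":-0.0098,"dy":0.002,"dz":0,"twist":-5,"grip":-1},{"dx":-0.0195,"dy":0.0048,"dz":0,"twist":-10,"grip":-1},{"dx":-0.0288,"dy":0.0084,"dz":0,"twist":-15,"grip":-1},{"dx":-0.0378,"dy":0.0129,"dz":0,"twist":-20,"grip":-1},{"dx":-0.0464,"dy":0.0181,"dz":0,"twist":-25,"grip":-1}]'
python3 - <<'E'
from h import *
s=arm.get_state();print(s["eef_pos"],s["ee_rot"],s["force"],s["q"][5])
for n in("top","scene"):
    f,o=measure(n);cv2.imwrite(f"pics/{n}1.png",f[:,:,::-1]);print(o["or"].round(4).tolist(),[r for r in o["red"]])
E
```

```text
t: 4.42
eef_pos: [0.5301, -0.1566, 0.0876]
ee_rot: [-3.141, -0.0, -1.727]
force: [1.5, 0.3, -0.1]
width: 0.0131
gripper_force: 15.0
t: 4.83
eef_pos: [0.4831, -0.1386, 0.0876]
ee_rot: [-3.141, -0.0, -2.163]
force: [0.4, -1.1, 0.2]
width: 0.0133
gripper_force: 15.0
[ 0.48305986 -0.1385739   0.08756064] [-3.14136155e+00 -4.26048043e-04 -2.16305184e+00] [ 0.43342685 -1.12140939  0.1666842 ] -0.705321089687958
[] [(array([351.6, 174.6]), array([ 0.6454, -0.1083])), (array([268. , 192.5]), array([0.6096, 0.054 ]))]
[[0.4682, -0.0506], [0.4915, -0.0457], [0.4676, -0.0699], [0.4965, -0.0729]] [(array([222.4, 180. ]), array([0.454 , 0.0199])), (array([283.7, 202.2]), array([0.6141, 0.0493])), (array([256.4, 260.8]), array([ 0.6444, -0.1102]))]
```

View pics/scene1.png

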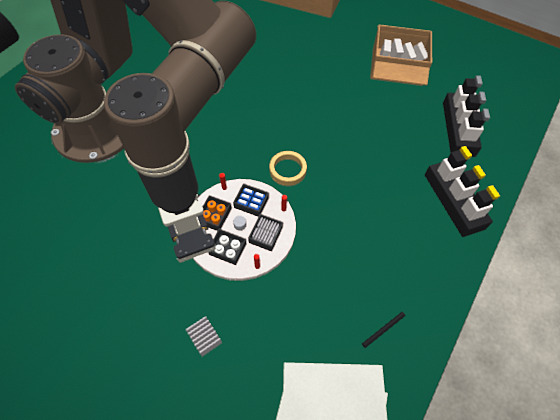

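The scene view shows the post held, the bin near the front and the bystanders untouched. About 11° remains. Before the last part I measure the pointer direction in the first top picture.

```bash
python3 - <<'E'
from h import *
f=cv2.imread("pics/top0.png")[:,:,::-1].copy();h=cv2.cvtColor(f,cv2.COLOR_RGB2HSV);V=h[...,2].astype(int);S=h[...,1].astype(int)
roi=np.zeros(V.shape,bool);roi[299:345,290:345]=1
w=roi&(S<70)&(V>110); b=roi&(V<50)
ys,xs=np.nonzero(w);P=np.array([ray("top",p,.012) for p in zip(xs,ys)]);m=P.mean(0)
u=np.linalg.svd(P-m)[2][0];print("arrow",m,P.min(0),P.max(0),"axis",np.degrees(np.arctan2(u[1],u[0])))
k=(w|b).astype(np.uint8);c=max(cv2.findContours(k,0,1)[0],key=cv2.contourArea)
r=cv2.minAreaRect(c);B=np.array([ray("top",p,.012) for p in cv2.boxPoints(r)]);print("tongue",r,B.round(4).tolist())
C=np.array([.5465,-.0443])
for q in(m,B.mean(0)):d=q-C;print(np.degrees(np.arctan2(d[1],d[0])))
# sides: per-row edges
L=[];Rr=[]
for y in range(304,336):
    x=np.nonzero(k[y])[0];L.append(ray("top",(x[0]-.5,y),.012));Rr.append(ray("top",(x[-1]+.5,y),.012))
M=(np.array(L)+np.array(Rr))/2;p=np.polyfit(M[:,0],M[:,1],1);print("mid slope deg",np.degrees(np.arctan(p[0])),M.mean(0),"width",np.mean(np.array(L)-Rr,0))
E
```

```text
arrow [ 0.36768399 -0.0443041 ] [ 0.33307372 -0.0639281 ] [ 0.39989108 -0.02548141] axis 179.65899017333984
tongue ((314.87542724609375, 317.9729309082031), (18.77878189086914, 34.07371520996094), 12.26477336883545) [[0.3377, -0.0152], [0.4032, -0.0304], [0.3953, -0.0675], [0.3299, -0.052]]
-179.99868677542793
179.04060255350532
mid slope deg -0.46154743695580164 [ 0.36341741 -0.044306  ] width [1.64683388e-05 2.42010436e-02]
```

```bash
python3 -m crank '[{"dx":-0.0045,"dy":0.0032,"dz":0,"twist":-2.8,"grip":-1},{"dx":-0.0089,"dy":0.0066,"dz":0,"twist":-5.5,"grip":-1},{"dx":-0.0131,"dy":0.0102,"dz":0,"twist":-8.3,"grip":-1},{"dx":-0.0171,"dy":0.014,"dz":0,"twist":-11,"grip":-1},{"dx":-0.0171,"dy":0.014,"dz":0,"twist":-11,"grip":-1}]'
python3 - <<'E'
from h import *
s=arm.get_state();print(s["eef_pos"],s["ee_rot"],s["q"][5])
for n in("top","scene"):
    f,o=measure(n);cv2.imwrite(f"pics/{n}2.png",f[:,:,::-1]);print(o["or"].round(4).tolist(),[r for r in o["red"]])
f=arm.grab_frame("wrist");cv2.imwrite("pics/w2.png",f[:,:,::-1])
E
```

```text
t: 5.35
eef_pos: [0.4656, -0.1244, 0.0875]
ee_rot: [3.141, -0.001, -2.35]
force: [-4.0, -0.6, 2.4]
width: 0.0129
gripper_force: 15.0
[ 0.46558402 -0.12437528  0.08751676] [ 3.14079434e+00 -1.11498120e-03 -2.35036089e+00] -0.9279114528457094
[] [(array([275.7, 183. ]), array([0.6283, 0.0391])), (array([361.2, 182.3]), array([ 0.6303, -0.1267]))]
[[0.468, -0.0345], [0.492, -0.031], [0.4784, -0.0631], [0.4924, -0.0516]] [(array([230.3, 177.9]), array([0.4668, 0.0356])), (array([286.2, 209.7]), array([0.6303, 0.0354])), (array([247.4, 263.1]), array([ 0.631 , -0.1256]))]
```

View pics/w2.png

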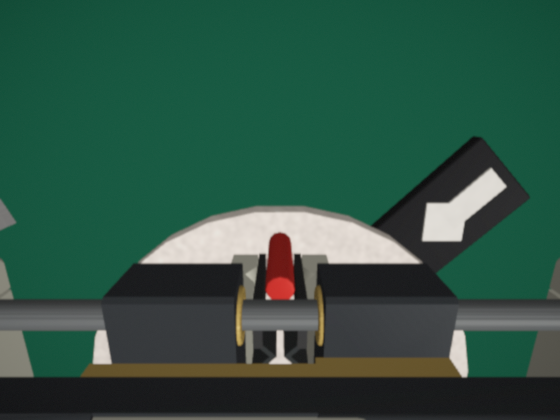

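View pics/top2.png

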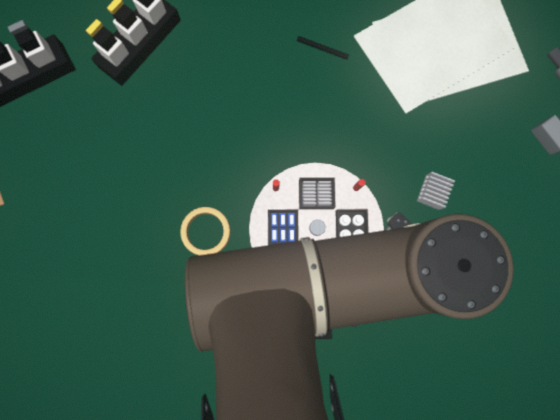

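The top view shows the disc bins aligned squarely with the bench axes; the measured bin direction is about 180.1–180.7°. I release, lift and check without the arm in view.

```bash
python3 -m crank '[{"dx":0,"dy":0,"dz":0,"twist":0,"grip":-0.3},{"dx":0,"dy":0,"dz":0,"twist":0,"grip":-0.3},{"dx":0,"dy":0,"dz":0,"twist":0,"grip":-0.3},{"dx":0,"dy":0,"dz":0,"twist":0,"grip":-0.3},{"dx":0,"dy":0,"dz":0.0,"twist":0,"grip":-0.3}]'
python3 -m crank '[{"dx":0,"dy":0,"dz":0.02,"twist":0,"grip":-0.3},{"dx":0,"dy":0,"dz":0.05,"twist":0,"grip":-0.3},{"dx":0,"dy":0,"dz":0.08,"twist":0,"grip":-0.3},{"dx":0,"dy":0,"dz":0.11,"twist":0,"grip":-0.3},{"dx":0,"dy":0,"dz":0.14,"twist":0,"grip":-0.3}]'
python3 -m crank '[{"dx":0,"dy":-0.04,"dz":0,"twist":0,"grip":-0.3},{"dx":0,"dy":-0.08,"dz":0,"twist":0,"grip":-0.3},{"dx":-0.0,"dy":-0.12,"dz":0,"twist":0,"grip":-0.3},{"dx":-0.0,"dy":-0.16,"dz":0,"twist":0,"grip":-0.3},{"dx":-0.0,"dy":-0.2,"dz":0,"twist":0,"grip":-0.3}]'
python3 -m crank '[{"dx":0,"dy":-0.04,"dz":0,"twist":0,"grip":-0.3},{"dx":0,"dy":-0.08,"dz":0,"twist":0,"grip":-0.3},{"dx":-0.0,"dy":-0.12,"dz":0,"twist":0,"grip":-0.3},{"dx":-0.0,"dy":-0.12,"dz":0,"twist":0,"grip":-0.3},{"dx":-0.0,"dy":-0.12,"dz":0,"twist":0,"grip":-0.3}]'
python3 - <<'E'
from h import *
for n in("top","scene"):
    f,o=measure(n);cv2.imwrite(f"pics/{n}3.png",f[:,:,::-1]);print(o["or"].round(4).tolist(),o.get("disc"))
    R=np.array([r[1] for r in o["red"]]);print(R.tolist())
    if len(R)==4:
        C=R.mean(0);d=R-C;a=np.degrees(np.arctan2(d[:,1],d[:,0]));print(C,(a%90-45).round(2),"bin offset from 180")
E
```

```text
t: 5.92
eef_pos: [0.4669, -0.1242, 0.0876]
ee_rot: [-3.141, 0.0, -2.35]
force: [-0.3, -0.2, -0.0]
width: 0.0301
gripper_force: 0.0
t: 6.33
eef_pos: [0.4663, -0.1242, 0.2291]
ee_rot: [-3.141, 0.0, -2.35]
force: [0.2, 0.3, -0.2]
width: 0.0305
gripper_force: 0.0
t: 6.75
eef_pos: [0.4665, -0.326, 0.2278]
ee_rot: [-3.141, 0.001, -2.35]
force: [1.1, 0.3, 0.2]
width: 0.0308
gripper_force: 0.0
t: 7.17
eef_pos: [0.4658, -0.4463, 0.2261]
ee_rot: [3.14, -0.0, -2.354]
force: [0.2, 0.6, -0.2]
width: 0.0309
gripper_force: 0.0
[[0.4609, -0.0506]] ((0.5451063513755798, -0.0424102284014225), 0.1361854523420334)
[[0.6306, -0.1262], [0.6282, 0.0395], [0.4629, 0.038], [0.4653, -0.1272]]
[ 0.54675  -0.043975] [0.56 0.7  0.65 0.62] bin offset from 180
[[0.4675, -0.0343], [0.4848, -0.0285], [0.4649, -0.0615], [0.4983, -0.036], [0.4911, -0.0636]] ((-0.06490806490182877, -0.20897912979125977), 0.13549312949180603)
[[0.4667, 0.0354], [0.6298, 0.036], [0.47, -0.1273], [0.6312, -0.1254]]
[ 0.549425 -0.045325] [0.7  0.34 0.91 0.6 ] bin offset from 180
```

View pics/top3.png

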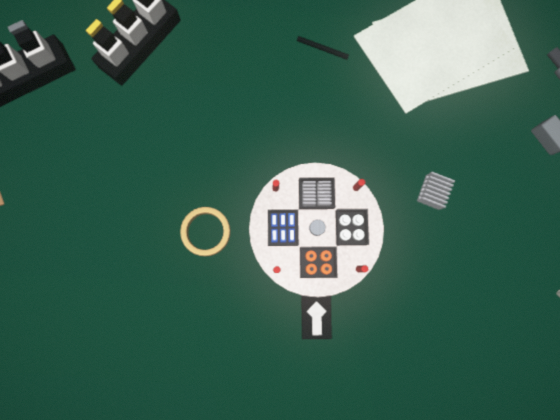

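The orange bin sits at (318,262), directly above the pointer at (317,318) and less than about 1° off. The tape and heat sink are at their original pixels, and the arm is clear.

```bash
python3 -c "
from station import arm
print(arm.job_done())"
```

```text
the job is handed in; nothing more can be done
None
```

The orange-coil bin now stands at the white pointer, within about 1° by the camera measurements. The tape roll and heat sink appear unmoved, and the job was handed in at about 7 s with the arm clear.

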